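# Work the stuck stopper out of a buffer tank and close its port shutter

### The arm

A 7-joint arm with a two-finger parallel gripper is mounted at the origin on the work surface. World frame = base frame: x ahead of the robot, y to its left, z up, the work surface at z = 0. Lengths are in m, angles in rad, forces in N, time in s.
With the tool pointing down it reaches from about 0.4 to 0.85 m from the base axis. Payload 4.5 kg.
Tool frame: the origin (TCP) lies midway between the tips of the shut fingers; the grasp point (between the pads) lies 19 mm behind it; z points along the fingers, y is the line along which they close (so a half turn about z gives the same grasp; the last joint's range is limited). The gripper opens to 88 mm and grips with 3 to 60 N. Pads are 18 mm wide; open, the fingers measure 123 mm over their backs; the gripper's body (75 mm by 187 mm) begins 45 mm behind the grasp point.
Start: joints at [-1.214, 0.689, -0.195, 1.565, 0.157, 0.902, -0.215], TCP at [0.198, 0.593, 0.239] pointing down, gripper open.
Joint ranges: [-3.01, 3.01], [-0.46, 2.08], [-1.47, 1.51], [0.13, 2.56], [-1, 4.14], [0.04, 2.09], [-2.66, 2.66]. Speed limits (rad/s): [2.57, 2.57, 3.14, 3.14, 3.14, 3.14, 3.14].

### API

Orientations are given as a unit quaternion [x, y, z, w].
In Python, from plant import r gives the robot as it stands. The module is installed in compiled form; this text tells all that it offers.
- The arm moves only by the tool step_arm, never from a script. Its argument "series" is a list of rows, each a list of 7 numbers: the shift along the world's x, y, z in mm, then the turn, a rotation vector about the world's x, y, z in rad, then the closure, from 0 (fully open) to 1 (shut). A call has 1 to 20 rows; each row shifts and turns the commanded pose from where the row before left it; what a row does not reach is not made up. A row lasts 1/10 s, in which the tool goes at most 50 mm and 8.59 degrees, less where a joint would pass 70% of its speed; a pose out of reach is approached as far as the arm can. A call is refused whole if a number of a shift passes 50 or a number of a turn 0.15, either way. A call with a gripper value outside its range is refused whole. The fingers move at their own pace and stop on an object; "force" is the grip in N (left out, the last holds). Time passes only in rows, so rows that do not move let the fingers close. It gives the time, the measured TCP pose, the force, the opening and the grip force at its end, in the units of the state.
- r.get_state(): the state, without advancing time (a new reading comes with each control period).
- r.snapshot(name): name is "scene" or "top"; returns (picture, depth): 384x512x3 uint8, blue, green, red; 384x512 float32, m along the optical axis (not along the pixel's ray), 0 where there is no reading.
- r.get_calibration(name): a dict with "intrinsics" (3x3 intrinsics, pixels), "dist_coeffs" ([k1, k2, p1, p2, k3] as OpenCV has them; the pictures are not rectified), "pose" (4x4, takes a point from camera to world coordinates). Camera axes: x right, y up, looking along -z (the intrinsics and any distortion apply to the point x, -y, -z); pixel columns grow to the right and rows downward; lengths in m; the calibration is good to about 2 mm. A picture is of the moment at which its call begins. get_calibration takes no time and is no camera call.
- r.finish_job(): hands the job in; it is judged then, once.
The state is a dict: "clock": time; "q": joint angles; "qd": joint speeds; "joint_torque": joint torques, N m; "tool_pos": TCP position; "eef_rot": TCP orientation; "contact_force": force on the tool from outside, world axes, zero at the start; "moment": the same for the moment, N m; "opening": opening from 0.0 (shut) to 1.0 (fully open); "finger_force": force on a finger pad.
Only numpy, scipy, OpenCV 4.12 (cv2) and the standard library are available. Lean on these libraries where they do the work, as an engineer would, in place of code of your own. Each camera call takes 0.05 s, during which the arm holds its last target. There are 200 camera calls.

### The job

The red stopper is stuck tight in the sloping top of the clear buffer tank; the tank only rests in its dock and a straight pull would lift it out, so twist the stopper back and forth while drawing it out, leaving the tank seated in the dock. Set the stopper down in the blue tray without dropping it, then slide the orange shutter fully over the open port. Leave the other things on the bench where they are.

Things in the scene. Friction and masses are not known exactly. Their poses are not given: they have to be found in the camera images.
- deck (a point): Black top plate (130 x 240 x 12 mm) of the clear buffer tank. Origin: centre of its round port (37 mm bore) on the upper face, 96 mm above the bench. z: square out of the plate, the way the stopper comes out, 30 degrees from vertical towards the low front, which faces the robot. x: up the slope. y: level, along the shutter's slide. Plate: x -65..65, y -65..175 mm. Rails at x = +-34..44, 11 mm high.
- tank (a joint): How far the tank has been lifted straight up in its rubber dock plate, m; 0 = seated. The tank with all it carries weighs about 1.1 kg; the dock takes turning and sideways forces, but a pull of more than about 13 N along the deck's z lifts it.
- stopper: Red rigid stopper, 86 mm long, about 0.13 kg: round stem 34 mm in diameter, 44 mm long; round flange 52 mm in diameter, 8 mm thick; on it a flat wing grip. Origin: on the axis at the flange's underside; z along the axis from stem to wing; wing top at z = +42 mm. It starts fully in the port, flange on the plate, its frame equal to that of the deck.
- stopper_wing (a point): Grip point in the middle of the stopper's wing, at z = +29 mm of the stopper (21 mm above the flange, 13 mm below the wing's top). The wing is 60 mm long (stopper x), 20 mm thick (stopper y) and 34 mm high.
- stem_end (a point): Centre of the flat end of the stem, 44 mm below the flange's underside. Sprung rubber seals 18 to 26 mm inside the port grip the stem with 16 to 25 N of sliding friction, against its combined motion: while it turns, little resists drawing it out. Turning takes 0.3 to 0.45 N m, either way, by any angle. Drawn out 27 mm it runs free; at 44 mm it is out.
- shutter (a joint): Travel of the orange shutter, m: 0 = fully open (its centre at deck y = +117 mm); it grows as the shutter slides towards -y of the deck; 0.117 = against its stop, centred over the port. It starts within 22 mm of 0, slides with 1.5 N of friction and stays where it is left. It can close only when the stopper is out.
- shutter_grip (a point): Middle of the upright black rib on the shutter, 28 mm above the deck's face (9 mm below the rib's top). The rib is 50 mm long (deck x) and 16 mm thick (deck y). The shutter is a flat plate, 72 mm (deck x) by 74 mm (deck y), its upper face 7 mm above the deck's.
- tray: Fixed blue open tray on the bench, 180 x 180 mm outside, rim 25 mm high, walls and floor 5 mm thick. Origin: centre of its underside, z up.
- tube_rack: Bystander: red round tube rack, 96 mm across, 42 mm high with one clear tube to 72 mm. Origin at the centre of its underside.
- bottle: Bystander: amber bottle with blue cap, 68 mm in diameter, 140 mm high. Origin at the centre of its underside.
- beaker: Bystander: glass beaker, 76 mm across, 90 mm high. Origin at the centre of its underside.
- tip_box: Bystander: blue box with grey lid, 87 x 122 x 62 mm. Origin at the centre of its underside.

How it is judged:
On the way, in this order (a step that is already met when the one before it is completed fails the run):
1. the stopper has been turned by at least 8 degrees either way while still in the port (drawn out less than 15 mm) (angle between the x axis of stopper and the x axis of deck, either way round above 0.14 rad and z of stopper in the frame of deck below 0.015 m and distance between stopper and deck below 0.02 m), for 0.05 s.
2. the stopper has left the port (z of stopper in the frame of deck above 0.046 m), for 0.05 s.
3. the stopper stands or lies in the tray, let go (x of stopper in the frame of tray between -0.075 and 0.075 m and y of stopper in the frame of tray between -0.075 and 0.075 m and z of stopper in the frame of tray below 0.056 m and contact force between the fingers and stopper below 0.1 N), for 0.2 s.
At the end, for the whole second after the job is handed in: The stopper is at rest in the tray, standing or lying (its origin within 75 mm of the tray's centre along each tray side and no more than 56 mm above the bench), the shutter is closed to within 8 mm of its stop, and the tank is seated in its dock (lifted less than 4 mm) (x of stopper in the frame of tray between -0.075 and 0.075 m and y of stopper in the frame of tray between -0.075 and 0.075 m and z of stopper in the frame of tray below 0.056 m and linear speed of stopper below 0.03 m/s and value of joint shutter above 0.109 m and value of joint tank below 0.004 m); the robot touches nothing.
It fails at once if the tank is lifted more than 10 mm in its dock (value of joint tank above 0.01 m).
It fails at once if the stopper is dropped (it moves faster than 0.7 m/s with no finger on it) (linear speed of stopper above 0.7 m/s and contact force between the fingers and stopper below 0.05 N).
It fails at once if another thing on the bench is moved by more than 30 mm (distance of any of tube_rack, bottle, beaker, tip_box from where it was at the start of the episode above 0.03 m).
It also fails if it takes over 72 s, if anything falls off the work surface, if the arm or the gripper's body presses on something with over 40 N, if the wrist force passes 120 N, or if a joint passes its speed limit or range.

## Working session

There is one attempt and no reset: what is moved stays moved. The work goes in short steps, Python scripts to look and compute and a tool call to move; the robot and the scene stay as the last step left them, time stands still between calls to the robot, and variables do not carry over. Pictures are saved under pics/ and viewed, at most 10 in all, crops included, and the job is handed in when it is done.

Besides the shell and the picture viewer there is one more tool, called as name(argument=value, ...), one argument or row to a line, values as JSON. step_arm: Moves the arm, as the interface text tells. Its arguments: {"type":"object","properties":{"series":{"type":"array"},"force":{"type":"number"}},"required":["series"]}

```bash
mkdir -p pics
cat > h.py <<'E'
import numpy as np, cv2
from plant import r
def cloud(name):
    im,d=r.snapshot(name); c=r.get_calibration(name)
    K=np.array(c['intrinsics']);D=np.array(c['dist_coeffs']);P=np.array(c['pose'])
    h,w=d.shape; u,v=np.meshgrid(np.arange(w),np.arange(h))
    n=cv2.undistortPoints(np.stack([u,v],-1).reshape(-1,1,2).astype(np.float64),K,D).reshape(h,w,2)
    p=np.stack([n[...,0]*d,-n[...,1]*d,-d],-1)@P[:3,:3].T+P[:3,3]
    p[d<=0]=np.nan
    return im,d,p
E
python3 - <<'E'
from h import *
for n in('scene','top'):
    im,d,p=cloud(n); cv2.imwrite(f'pics/{n}0.png',im); np.savez(f'{n}0.npz',im=im,p=p)
    print(np.round(r.get_calibration(n)['pose'],3))
print(r.get_state())
E
```

```text
[[ 0.084 -0.569  0.818  1.829]
 [ 0.996  0.036 -0.077 -0.126]
 [ 0.014  0.821  0.57   0.916]
 [ 0.     0.     0.     1.   ]]
[[ 0.012  0.992 -0.124  0.505]
 [-1.     0.011 -0.014 -0.005]
 [-0.013  0.125  0.992  1.307]
 [ 0.     0.     0.     1.   ]]
{'clock': 0.1, 'q': array([-1.21422606,  0.68990085, -0.19453701,  1.56623359,  0.15728544,
        0.90251457, -0.21507383]), 'qd': array([ 0.00026616, -0.00094835,  0.00109484, -0.00411795, -0.00047114,
        0.00260667,  0.00108875]), 'joint_torque': array([-3.77623597e-03, -5.28503716e+01, -1.27152007e+00, -1.53837848e+01,
       -5.25234849e-02,  1.96982342e-03,  2.87447472e-05]), 'tool_pos': array([0.19809549, 0.59217253, 0.23799192]), 'eef_rot': array([ 1.60633259e-01,  9.87013811e-01, -8.28819339e-04, -8.34963568e-05]), 'contact_force': array([ 0.30300912, -0.30429435, -0.18917226]), 'moment': array([-0.01183891,  0.01508089,  0.02647799]), 'finger_force': 0.0, 'opening': 0.99905478211944}
```

View pics/scene0.png

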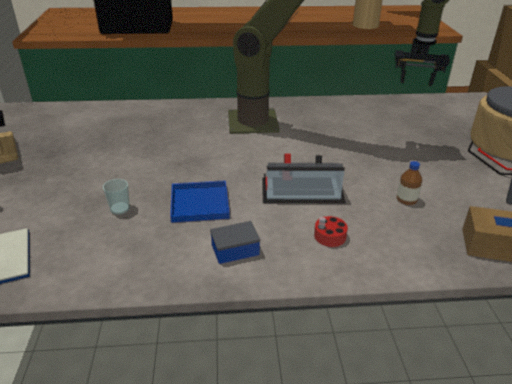

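View pics/top0.png

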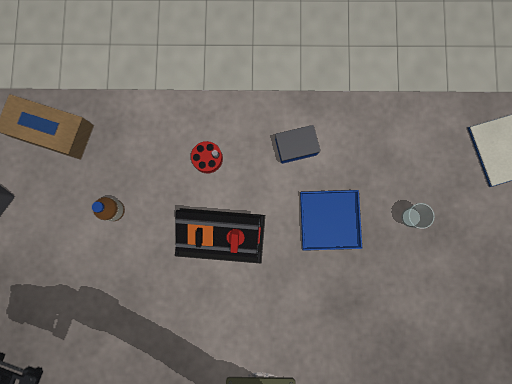

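The scene view shows the tank at about (303,183), with the tray at (200,200). In the top view the stopper is at (235,240), the shutter rib at (199,237), the tray at (330,220), the rack at (207,156), the tip box at (296,143), the bottle at (105,208) and the beaker at (420,215).

Run:
```python
from h import *
f=np.load('top0.npz');im=f['im'];p=f['p']
hsv=cv2.cvtColor(im,cv2.COLOR_BGR2HSV)
box=np.zeros(im.shape[:2],bool);box[200:270,168:272]=1
z=p[...,2]
H,S,V=[hsv[...,i].astype(int) for i in range(3)]
c=box&(z>.03)&(z<.2)&(S<90)&(V<60)
pts=p[c]
# RANSAC plane
rng=np.random.default_rng(0);best=0
for _ in range(800):
    a=pts[rng.choice(len(pts),3,False)];n=np.cross(a[1]-a[0],a[2]-a[0]);l=np.linalg.norm(n)
    if l<1e-6: continue
    n/=l;n*=np.sign(n[2])
    if abs(n[2]-.866)>.05: continue
    m=abs((pts-a[0])@n)<.003
    if m.sum()>best:best=m.sum();bm=m
q=pts[bm];c0=q.mean(0);n=np.linalg.svd(q-c0)[2][2];n*=np.sign(n[2])
print('plane',best,len(pts),n,c0,'yaw from n',np.degrees(np.arctan2(-n[1],-n[0])))
# yaw: min area rect of all plate-plane points incl. rails, in plane coords
ex=np.array([-n[0],-n[1],0]);ex/=np.linalg.norm(ex);N=np.array([-.5*ex[0],-.5*ex[1],.866]);X=np.array([.866*ex[0],.866*ex[1],.5]);Y=np.cross(N,X)
uv=np.c_[(q-c0)@X,(q-c0)@Y]
rc=cv2.minAreaRect(uv.astype(np.float32)*1000);print(rc, 'range',np.percentile(uv,[0,1,99,100],axis=0))
ctr=c0+X*rc[0][0]/1000+Y*rc[0][1]/1000;print('plate centre',ctr)
red=box&((H<6)|(H>174))&(S>150)&(z>.03)
lab=cv2.connectedComponentsWithStats(red.astype(np.uint8))
print(lab[2],lab[3])
R=p[red];d=np.c_[(R-c0)@X,(R-c0)@Y,(R-c0)@N];
print('red rel',np.percentile(d,[2,50,98],axis=0)); w=d[d[:,2]>.036]; print('wing',len(w),w.mean(0),w.min(0),w.max(0))
og=box&(H>6)&(H<20)&(S>150)&(z>.03);o=p[og];d=np.c_[(o-c0)@X,(o-c0)@Y,(o-c0)@N];print('orange',np.percentile(d,[1,50,99],axis=0),cv2.minAreaRect(d[:,:2].astype(np.float32)*1000))
rb=pts;d=np.c_[(rb-c0)@X,(rb-c0)@Y,(rb-c0)@N];w=d[(d[:,2]>.024)];print('rib',len(w),w.mean(0),w.min(0),w.max(0))
bl=(H>105)&(H<130)&(S>150)&(V>50);bl[:180]=0;bl[:,:290]=0;bl[260:]=0;bl[:,370:]=0
t=p[bl&(z>.017)];print('tray',cv2.minAreaRect(t[:,:2].astype(np.float32)*1000),np.median(t[:,2]))
cv2.imwrite('pics/crop.png',cv2.resize(im[195:275,165:275],None,fx=7,fy=7,interpolation=cv2.INTER_CUBIC))
```

```text
plane 1524 2010 [-0.49608883  0.03732787  0.86746902] [0.52756972 0.12237863 0.09892168] yaw from n -4.303074066286924
((-7.5699462890625, 5.925727844238281), (132.62196350097656, 238.58750915527344), 0.18514694273471832) range [[-0.07383149 -0.11345862]
 [-0.07198867 -0.11108455]
 [ 0.05738642  0.1243252 ]
 [ 0.05905989  0.12512758]]
plate centre [0.52147723 0.12877928 0.09513671]
[[     0      0    512    384 196280]
 [   258    227      3     17     27]
 [   226    229     19     24    301]] [[255.53140412 191.42137253]
 [258.85185185 234.96296296]
 [234.72093023 238.87375415]]
red rel [[-0.03810388 -0.11682203 -0.05584918]
 [-0.00347758 -0.05157118  0.01814054]
 [ 0.02236263 -0.02495517  0.04498918]]
wing 129 [-0.00543282 -0.04882414  0.04177264] [-0.03782459 -0.05847883  0.03730915] [ 0.02271871 -0.0391667   0.04664812]
orange [[-0.04321233  0.01744648 -0.00097275]
 [-0.00829848  0.04591023  0.00680845]
 [ 0.02266109  0.09234242  0.01765303]] ((-10.5347900390625, 54.8865966796875), (68.28433990478516, 76.13751220703125), 0.3041909337043762)
rib 73 [-0.00484473  0.05147325  0.03579966] [-0.02986815  0.04490658  0.02539142] [0.01825836 0.05859805 0.04037084]
tray ((572.1240234375, -211.9221954345703), (178.2494659423828, 179.01559448242188), 2.541255474090576) 0.023223584728760516
```

View pics/crop.png

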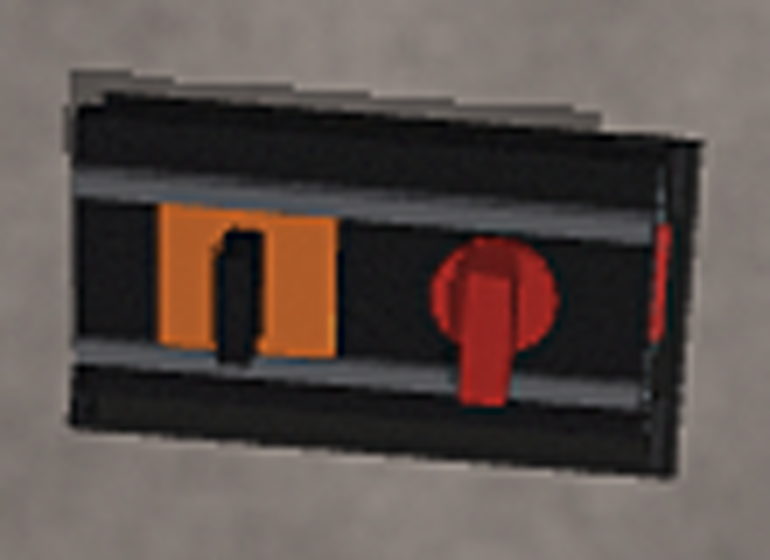

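The crop shows the wing pointing along deck x and the rib at about (240,295), left of the port, which matches the fit (deck yaw about -4.3°). Next I compute the targets.

```bash
cat >> h.py <<'E'
from scipy.spatial.transform import Rotation as Ro
yaw=np.radians(-4.3);ex=np.array([np.cos(yaw),np.sin(yaw),0]);ez=np.array([0,0,1.])
c30,s30=np.cos(np.pi/6),.5
X=c30*ex+s30*ez;N=-s30*ex+c30*ez;Y=np.cross(N,X)
O=np.array([0.52757,0.12238,0.09892])-.0076*X-.049*Y
RD=np.c_[-X,Y,-N]          # tool at the deck
RV=np.c_[-ex,Y,-ez]        # tool down
def dk(x,y,z): return O+X*x+Y*y+N*z
def go(pos,R=None):
    s=r.get_state();q=Ro.from_quat(s['eef_rot'])
    d=(np.asarray(pos)-s['tool_pos'])*1000
    rv=(Ro.from_matrix(R)*q.inv()).as_rotvec() if R is not None else 0
    print('shift',np.round(d,1),'turn',np.round(rv,3),'t',round(s['clock'],2),'F',np.round(s['contact_force'],1),'op',round(s['opening'],3),'ff',round(s['finger_force'],1))
E
python3 - <<'E'
from h import *
print(O,X,Y,N)
go(dk(0,0,.12),RD)
print((dk(0,0,.011)-dk(0,0,.12))*1000)
E
```

```text
[0.51733278 0.07401142 0.09512   ] [ 0.86358766 -0.06493348  0.5       ] [0.07497873 0.99718513 0.        ] [-0.49859257  0.03748936  0.8660254 ]
shift [ 259.4 -513.7  -38.9] turn [-0.102 -0.515  0.242] t 0.1 F [ 0.3 -0.3 -0.2] op 0.999 ff 0.0
[ 54.34658978  -4.08634061 -94.39676901]
```

step_arm(
  series=[
    [13, -25.7, 0, -0.005, -0.026, 0.012, 0],
    [13, -25.7, 0, -0.005, -0.026, 0.012, 0],
    [13, -25.7, 0, -0.005, -0.026, 0.012, 0],
    [13, -25.7, 0, -0.005, -0.026, 0.012, 0],
    [13, -25.7, 0, -0.005, -0.026, 0.012, 0],
    [13, -25.7, 0, -0.005, -0.026, 0.012, 0],
    [13, -25.7, 0, -0.005, -0.026, 0.012, 0],
    [13, -25.7, 0, -0.005, -0.026, 0.012, 0],
    [13, -25.7, 0, -0.005, -0.026, 0.012, 0],
    [13, -25.7, 0, -0.005, -0.026, 0.012, 0],
    [13, -25.7, 0, -0.005, -0.026, 0.012, 0],
    [13, -25.7, 0, -0.005, -0.026, 0.012, 0],
    [13, -25.7, 0, -0.005, -0.026, 0.012, 0],
    [13, -25.7, 0, -0.005, -0.026, 0.012, 0],
    [13, -25.7, 0, -0.005, -0.026, 0.012, 0],
    [13, -25.7, -5, -0.005, -0.026, 0.012, 0],
    [13, -25.7, -6, -0.005, -0.026, 0.012, 0],
    [13, -25.7, -8, -0.005, -0.026, 0.012, 0],
    [13, -25.7, -10, -0.005, -0.026, 0.012, 0],
    [13, -25.7, -10, -0.005, -0.026, 0.012, 0],
  ],
  force=60,
)

```text
clock: 2.1
tool_pos: [0.428, 0.1244, 0.2124]
eef_rot: [0.052, 0.972, -0.025, 0.229]
contact_force: [0.2, -1.2, 0.1]
opening: 1.001
finger_force: 0.0
```

Run:
```python
from h import *
go(dk(0,0,.12),RD); go(dk(0,0,.012),RD); print(r.get_state()['q'])
im,d,p=cloud('top'); cv2.imwrite('pics/a.png',cv2.resize(im[150:384,130:330],None,fx=2.5,fy=2.5))
```

```text
shift [ 29.5 -45.9 -13.4] turn [ 0.019 -0.061  0.038] t 2.1 F [ 0.2 -1.2  0.1] op 1.001 ff 0.0
shift [  83.3  -50.  -106.9] turn [ 0.019 -0.061  0.038] t 2.1 F [ 0.2 -1.2  0.1] op 1.001 ff 0.0
[-0.63151845  0.48811393  0.01252315  2.50178248  2.09399861  0.3668226
 -1.2271396 ]
```

step_arm(
  series=[
    [10, -15, -4, 0.006, -0.02, 0.013, 0],
    [10, -15, -4, 0.006, -0.02, 0.013, 0],
    [9.5, -15.9, -5, 0.007, -0.021, 0.012, 0],
    [0, 0, 0, 0, 0, 0, 0],
    [0, 0, 0, 0, 0, 0, 0],
  ],
)

```text
clock: 2.65
tool_pos: [0.4564, 0.0769, 0.1991]
eef_rot: [0.039, 0.966, -0.012, 0.257]
contact_force: [-0.2, -0.2, -0.2]
opening: 1.003
finger_force: 0.0
```

Run:
```python
from h import *
go(dk(0,0,.12),RD); go(dk(0,0,.012),RD); print(r.get_state()['q'])
im,d,p=cloud('top'); cv2.imwrite('pics/a.png',cv2.resize(im[150:384,130:330],None,fx=2.5,fy=2.5))
```

```text
shift [ 1.1  1.6 -0.1] turn [ 0.002 -0.004  0.006] t 2.65 F [-0.2 -0.2 -0.2] op 1.003 ff 0.0
shift [ 54.9  -2.5 -93.6] turn [ 0.002 -0.004  0.006] t 2.65 F [-0.2 -0.2 -0.2] op 1.003 ff 0.0
[-0.33166147  0.54884423 -0.18271434  2.55491124  2.39481819  0.54206002
 -1.36220723]
```

step_arm(
  series=[
    [6, 0, -10, 0, 0, 0.003, 0],
    [6, 0, -10, 0, -0.002, 0.003, 0],
    [6, -0.5, -10, 0, -0.002, 0, 0],
    [6, -0.5, -10, 0, 0, 0, 0],
    [6, -0.5, -10, 0, 0, 0, 0],
    [6, -0.5, -10, 0, 0, 0, 0],
    [6, -0.5, -10, 0, 0, 0, 0],
    [5, 0, -9, 0, 0, 0, 0],
    [4, 0, -7, 0, 0, 0, 0],
    [3.9, 0, -7.6, 0, 0, 0, 0],
    [0, 0, 0, 0, 0, 0, 0],
    [0, 0, 0, 0, 0, 0, 0],
  ],
)

```text
clock: 3.9
tool_pos: [0.5115, 0.0744, 0.1056]
eef_rot: [0.035, 0.965, -0.01, 0.259]
contact_force: [-0.2, -0.4, 0.2]
opening: 1.001
finger_force: 0.0
```

Run:
```python
from h import *
go(dk(0,0,.012),RD); print(r.get_state()['q'])
im,d,p=cloud('top'); a=cv2.resize(im[170:330,165:285],None,fx=3.5,fy=3.5)
im,d,p=cloud('scene'); b=cv2.resize(im[110:220,240:360],None,fx=3.2,fy=3.2)
o=np.zeros((560,810,3),np.uint8);o[:,:420]=a[:560];o[:352,420:804]=b;cv2.imwrite('pics/b.png',o[:,:800])
```

```text
shift [-0.1  0.1 -0.1] turn [ 0.002  0.001 -0.001] t 3.9 F [-0.2 -0.4  0.2] op 1.001 ff 0.0
[-0.224457    0.82750212 -0.24551317  2.47662041  2.5490358   0.74264004
 -1.43164186]
```

View pics/b.png

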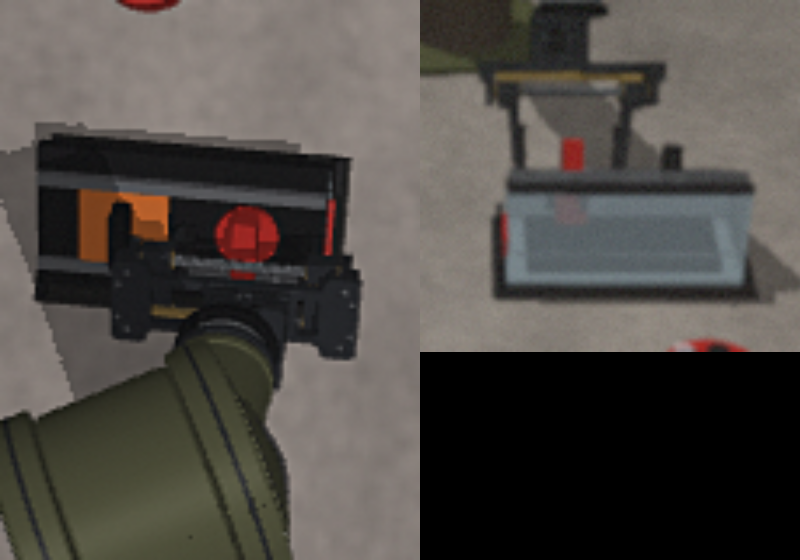

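The right panel shows the fingers at about x=517 and 622 px straddling the red wing at 572, so it is well centred and I can close.

step_arm(
  series=[
    [0, 0, 0, 0, 0, 0, 1],
    [0, 0, 0, 0, 0, 0, 1],
    [0, 0, 0, 0, 0, 0, 1],
    [0, 0, 0, 0, 0, 0, 1],
    [0, 0, 0, 0, 0, 0, 1],
    [0, 0, 0, 0, 0, 0, 1],
    [0, 0, 0, 0, 0, 0, 1],
    [0, 0, 0, 0, 0, 0, 1],
  ],
  force=60,
)

```text
clock: 4.8
tool_pos: [0.5117, 0.0745, 0.1057]
eef_rot: [0.035, 0.965, -0.01, 0.259]
contact_force: [-0.2, 0.8, 0.2]
opening: 0.301
finger_force: 0.0
```

step_arm(
  series=[
    [0, 0, 0, 0, 0, 0, 1],
    [0, 0, 0, 0, 0, 0, 1],
    [0, 0, 0, 0, 0, 0, 1],
    [0, 0, 0, 0, 0, 0, 1],
    [0, 0, 0, 0, 0, 0, 1],
  ],
)

```text
clock: 5.3
tool_pos: [0.5119, 0.0763, 0.1058]
eef_rot: [0.034, 0.965, -0.009, 0.259]
contact_force: [-0.4, 5.5, 0.7]
opening: 0.221
finger_force: 60.0
```

step_arm(
  series=[
    [0, 0, 0, -0.05, 0.004, 0.087, 1],
    [0, 0, 0, -0.05, 0.004, 0.087, 1],
    [0, 0, 0, -0.05, 0.004, 0.087, 1],
    [0, 0, 0, 0, 0, 0, 1],
  ],
)

```text
clock: 5.7
tool_pos: [0.5115, 0.0751, 0.1056]
eef_rot: [-0.111, 0.959, -0.049, 0.254]
contact_force: [-0.6, 2.0, -0.0]
opening: 0.219
finger_force: 60.0
```

Run:
```python
from h import *
go(dk(0,0,.012),RD); s=r.get_state();print(s['q'],s['moment'],s['contact_force']@N)
```

```text
shift [-0.1 -0.6 -0.1] turn [ 0.152 -0.011 -0.265] t 5.7 F [-0.6  2.  -0. ] op 0.219 ff 60.0
[-0.278678    0.82458292 -0.15563459  2.47909424  2.63392564  0.71492901
 -1.21768   ] [0.69112653 0.59458117 0.49612481] 0.36554409233206975
```

step_arm(
  series=[
    [0, 0, 0, 0.07, -0.005, -0.121, 1],
    [-0.3, 0, 0.5, 0.07, -0.005, -0.121, 1],
    [-0.3, 0, 0.5, 0.07, -0.005, -0.121, 1],
    [-0.3, 0.1, 0.5, 0.07, -0.005, -0.121, 1],
    [-0.3, 0, 0.5, 0.07, -0.005, -0.121, 1],
    [0, 0, 0, -0.07, 0.005, 0.121, 1],
    [-0.3, 0, 0.5, -0.07, 0.005, 0.121, 1],
    [-0.3, 0, 0.5, -0.07, 0.005, 0.121, 1],
    [-0.3, 0.1, 0.5, -0.07, 0.005, 0.121, 1],
    [-0.3, 0, 0.5, -0.07, 0.005, 0.121, 1],
    [-0.3, 0, 0.5, -0.07, 0.005, 0.121, 1],
  ],
)

```text
clock: 6.8
tool_pos: [0.5092, 0.0751, 0.1097]
eef_rot: [-0.178, 0.949, -0.067, 0.25]
contact_force: [2.3, 2.3, -7.0]
opening: 0.222
finger_force: 60.0
```

```bash
cat >> h.py <<'E'
def tankchk():
    im,d,p=cloud('scene');h=(p-O)@np.c_[X,Y,N]
    m=(abs(h[...,2])<.02)&(h[...,1]>-.06)&(h[...,1]<.17)&(h[...,0]>.048)&(h[...,0]<.063)
    print('plate top band z dev mm',m.sum(),np.nanmedian(h[m][:,2])*1000)
    return im,p,h
E
python3 - <<'E'
from h import *
go(dk(0,0,.012),RD); s=r.get_state();print(s['contact_force']@N,'drawn',((s['tool_pos']-O)@N-.012)*1000, s['opening'],s['finger_force'])
tankchk()
E
```

```text
shift [ 2.1 -0.6 -4.2] turn [ 0.222 -0.016 -0.386] t 6.8 F [ 2.3  2.3 -7. ] op 0.222 ff 60.0
-7.096785369329087 drawn 4.715006656709736 0.2217667407874605 60.04141800105572
plate top band z dev mm 301 -13.397595722566583
```

step_arm(
  series=[
    [0, 0, 0, 0.07, -0.005, -0.121, 1],
    [-0.3, 0, 0.5, 0.07, -0.005, -0.121, 1],
    [-0.3, 0, 0.5, 0.07, -0.005, -0.121, 1],
    [-0.3, 0.1, 0.5, 0.07, -0.005, -0.121, 1],
    [-0.3, 0, 0.5, 0.07, -0.005, -0.121, 1],
    [-0.3, 0, 0.5, 0.07, -0.005, -0.121, 1],
    [0, 0, 0, -0.07, 0.005, 0.121, 1],
    [-0.3, 0, 0.5, -0.07, 0.005, 0.121, 1],
    [-0.3, 0, 0.5, -0.07, 0.005, 0.121, 1],
    [-0.3, 0.1, 0.5, -0.07, 0.005, 0.121, 1],
    [-0.3, 0, 0.5, -0.07, 0.005, 0.121, 1],
    [-0.3, 0, 0.5, -0.07, 0.005, 0.121, 1],
    [0, 0, 0, 0.07, -0.005, -0.121, 1],
    [-0.3, 0, 0.5, 0.07, -0.005, -0.121, 1],
    [-0.3, 0, 0.5, 0.07, -0.005, -0.121, 1],
    [-0.3, 0.1, 0.5, 0.07, -0.005, -0.121, 1],
    [-0.3, 0, 0.5, 0.07, -0.005, -0.121, 1],
    [-0.3, 0, 0.5, 0.07, -0.005, -0.121, 1],
  ],
)

```text
clock: 8.65
tool_pos: [0.5055, 0.0757, 0.1177]
eef_rot: [0.23, 0.938, 0.044, 0.256]
contact_force: [4.0, 4.2, -7.0]
opening: 0.222
finger_force: 60.0
```

Run:
```python
from h import *
go(dk(0,0,.012),RD); s=r.get_state();print(s['contact_force']@N,'drawn',((s['tool_pos']-O)@N-.012)*1000)
im,d,p=cloud('scene');f=np.load('scene0.npz')
a=f['p'][...,2]; m=(np.nanmax(abs(p-f['p']),-1)<.05)
sub=slice(160,172),slice(270,344)
print('dz rim mm',np.round(np.nanpercentile((p[...,2]-a)[sub],[10,50,90])*1000,1))
cv2.imwrite('pics/c.png',np.hstack([cv2.resize(i[130:220,250:360],None,fx=3.6,fy=3.6) for i in (f['im'],im)]))
```

```text
shift [  5.9  -1.3 -12.2] turn [-0.205  0.016  0.351] t 8.65 F [ 4.   4.2 -7. ] op 0.222 ff 60.0
-7.95128184954406 drawn 13.537163049354872
dz rim mm [-3.2  0.1  3.8]<stdin>:4: RuntimeWarning: All-NaN slice encountered
```

View pics/c.png

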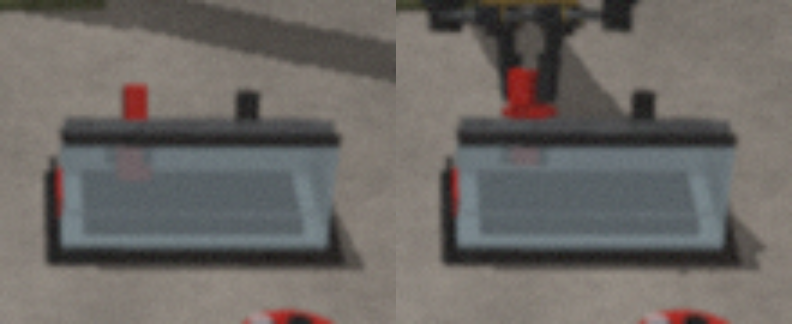

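The right panel shows the flange at (528,112) lifted off the deck, while the tank edge at about (600,140) has not moved. Keep twisting.

step_arm(
  series=[
    [0, 0, 0, -0.07, 0.005, 0.121, 1],
    [-0.3, 0, 0.5, -0.07, 0.005, 0.121, 1],
    [-0.3, 0, 0.5, -0.07, 0.005, 0.121, 1],
    [-0.3, 0, 0.5, -0.07, 0.005, 0.121, 1],
    [-0.3, 0, 0.5, -0.07, 0.005, 0.121, 1],
    [-0.3, 0, 0.5, -0.07, 0.005, 0.121, 1],
    [0, 0, 0, 0.07, -0.005, -0.121, 1],
    [-0.3, 0, 0.5, 0.07, -0.005, -0.121, 1],
    [-0.3, 0, 0.5, 0.07, -0.005, -0.121, 1],
    [-0.3, 0, 0.5, 0.07, -0.005, -0.121, 1],
    [-0.3, 0, 0.5, 0.07, -0.005, -0.121, 1],
    [-0.3, 0, 0.5, 0.07, -0.005, -0.121, 1],
    [0, 0, 0, -0.07, 0.005, 0.121, 1],
    [-0.3, 0, 0.5, -0.07, 0.005, 0.121, 1],
    [-0.3, 0, 0.5, -0.07, 0.005, 0.121, 1],
    [-0.3, 0, 0.5, -0.07, 0.005, 0.121, 1],
    [-0.3, 0, 0.5, -0.07, 0.005, 0.121, 1],
    [-0.3, 0, 0.5, -0.07, 0.005, 0.121, 1],
  ],
)

```text
clock: 10.5
tool_pos: [0.5004, 0.0756, 0.1249]
eef_rot: [-0.177, 0.949, -0.066, 0.251]
contact_force: [2.7, 3.8, -7.6]
opening: 0.221
finger_force: 60.1
```

step_arm(
  series=[
    [0, 0, 0, 0.07, -0.005, -0.121, 1],
    [-0.3, 0, 0.5, 0.07, -0.005, -0.121, 1],
    [-0.3, 0, 0.5, 0.07, -0.005, -0.121, 1],
    [-0.3, 0, 0.5, 0.07, -0.005, -0.121, 1],
    [-0.3, 0, 0.5, 0.07, -0.005, -0.121, 1],
    [-0.3, 0, 0.5, 0.07, -0.005, -0.121, 1],
    [0, 0, 0, -0.07, 0.005, 0.121, 1],
    [-0.3, 0, 0.5, -0.07, 0.005, 0.121, 1],
    [-0.3, 0, 0.5, -0.07, 0.005, 0.121, 1],
    [-0.3, 0, 0.5, -0.07, 0.005, 0.121, 1],
    [-0.3, 0, 0.5, -0.07, 0.005, 0.121, 1],
    [-0.3, 0, 0.5, -0.07, 0.005, 0.121, 1],
    [0, 0, 0, 0.07, -0.005, -0.121, 1],
    [-0.3, 0, 0.5, 0.07, -0.005, -0.121, 1],
    [-0.3, 0, 0.5, 0.07, -0.005, -0.121, 1],
  ],
)

```text
clock: 12.0
tool_pos: [0.4974, 0.0761, 0.1319]
eef_rot: [0.029, 0.965, -0.011, 0.26]
contact_force: [-0.0, 4.6, -0.4]
opening: 0.222
finger_force: 60.0
```

Run:
```python
from h import *
go(dk(0,0,.042),RD); s=r.get_state();print(s['contact_force']@N,'drawn',((s['tool_pos']-O)@N-.012)*1000,s['q'])
```

```text
shift [-1.  -0.5 -0.5] turn [ 0.005  0.003 -0.013] t 12.0 F [-0.   4.6 -0.4] op 0.222 ff 60.0
-0.15400164719175116 drawn 29.903518298798314 [-0.2318794   0.75822825 -0.26252836  2.50664958  2.50366622  0.71251954
 -1.3976968 ]
```

step_arm(
  series=[
    [-3, 0, 5.2, 0, 0, 0, 1],
    [-3, 0, 5.2, 0, 0, 0, 1],
    [-3, 0.2, 5.2, 0, 0, 0, 1],
    [-3, 0, 5.2, 0, 0, 0, 1],
    [-3, 0.2, 5.2, 0, 0, 0, 1],
    [-2, 0, 10, 0, 0, 0, 1],
    [0, 0, 15, 0, 0, 0, 1],
    [0, 0, 15, 0, 0, 0, 1],
    [0, 0, 15, 0, 0, 0, 1],
    [0, 0, 15, 0, 0, 0, 1],
    [0, 0, 10, 0, 0, 0, 1],
    [0, 0, 0, 0, 0, 0, 1],
  ],
)

```text
clock: 13.2
tool_pos: [0.4793, 0.0748, 0.2387]
eef_rot: [0.026, 0.965, -0.013, 0.26]
contact_force: [0.7, -0.4, -1.5]
opening: 0.224
finger_force: 60.0
```

Run:
```python
from h import *
go([.572,-.212,.2],RV); s=r.get_state();print(s['tool_pos'],s['q'],s['moment'])
```

```text
shift [  92.7 -286.8  -38.7] turn [ 0.046  0.524 -0.021] t 13.2 F [ 0.7 -0.4 -1.5] op 0.224 ff 60.0
[0.47934527 0.07475154 0.23867604] [-0.37641792  0.44392591 -0.04721148  2.45525551  2.28611631  0.34602295
 -1.15015375] [ 5.72903896e-02  6.38206135e-01 -1.43015829e-04]
```

step_arm(
  series=[
    [5, -14.3, 0, 0.002, 0.026, -0.001, 1],
    [5, -14.3, 0, 0.002, 0.026, -0.001, 1],
    [5, -14.3, 0, 0.002, 0.026, -0.001, 1],
    [5, -14.3, 0, 0.002, 0.026, -0.001, 1],
    [5, -14.3, 0, 0.002, 0.026, -0.001, 1],
    [5, -14.3, 0, 0.002, 0.026, -0.001, 1],
    [5, -14.3, 0, 0.002, 0.026, -0.001, 1],
    [5, -14.3, 0, 0.002, 0.026, -0.001, 1],
    [5, -14.3, 0, 0.002, 0.026, -0.001, 1],
    [5, -14.3, 0, 0.002, 0.026, -0.001, 1],
    [5, -14.3, 0, 0.002, 0.026, -0.001, 1],
    [5, -14.3, 0, 0.002, 0.026, -0.001, 1],
    [5, -14.3, -4, 0.002, 0.026, -0.001, 1],
    [5, -14.3, -4, 0.002, 0.026, -0.001, 1],
    [5, -14.3, -5, 0.002, 0.026, -0.001, 1],
    [5, -14.3, -5, 0.002, 0.026, -0.001, 1],
    [4, -14.3, -5, 0.002, 0.026, -0.001, 1],
    [4, -14.3, -5, 0.002, 0.026, -0.001, 1],
    [3, -14.3, -5, 0.002, 0.026, -0.001, 1],
    [1, -14.3, -5, 0.002, 0.026, -0.001, 1],
  ],
)

```text
clock: 15.2
tool_pos: [0.5603, -0.1716, 0.1961]
eef_rot: [0.035, 0.998, -0.011, 0.052]
contact_force: [0.5, 0.7, -0.2]
opening: 0.223
finger_force: 60.0
```

step_arm(
  series=[
    [0, 0, 0, 0, 0, 0, 1],
    [0, 0, 0, 0, 0, 0, 1],
  ],
)

```text
clock: 15.4
tool_pos: [0.5606, -0.1704, 0.1967]
eef_rot: [0.035, 0.998, -0.011, 0.053]
contact_force: [0.7, 0.1, -0.5]
opening: 0.223
finger_force: 60.0
```

Run:
```python
from h import *
go([.572,-.212,.063],RV); s=r.get_state();print(s['tool_pos'],s['q'])
im,d,p=cloud('scene'); cv2.imwrite('pics/d.png',cv2.resize(im[100:270,130:370],None,fx=3.3,fy=3.3,interpolation=cv2.INTER_CUBIC))
```

```text
shift [  11.4  -41.6 -133.7] turn [ 0.027  0.106 -0.005] t 15.4 F [ 0.7  0.1 -0.5] op 0.223 ff 60.0
[ 0.5606452  -0.17044005  0.19669562] [ 0.58587268  0.7130018  -0.63064248  1.82499774  0.66495464  0.70447886
  1.09016612]
```

View pics/d.png

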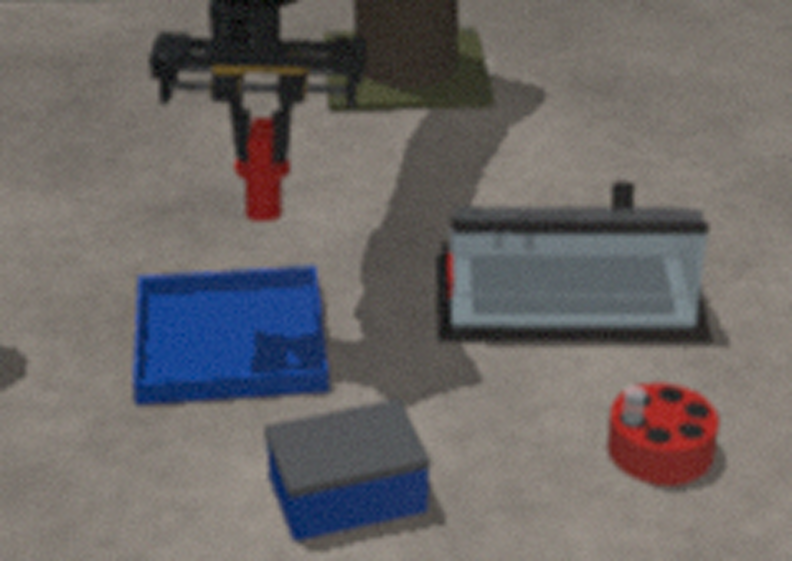

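The stopper is held upright in the gripper at (263,175), and the tank at (580,270) is seated with the port empty. I'll finish the move and then lower.

step_arm(
  series=[
    [2, -8, -4, 0.005, 0.021, -0.001, 1],
    [2, -8, -10, 0.005, 0.021, -0.001, 1],
    [2, -8, -12, 0.005, 0.021, -0.001, 1],
    [2, -8, -12, 0.006, 0.021, -0.001, 1],
    [3, -9, -12, 0.006, 0.022, -0.001, 1],
    [0, 0, -12, 0, 0, 0, 1],
    [0, 0, -12, 0, 0, 0, 1],
    [0, 0, -12, 0, 0, 0, 1],
    [0, 0, -12, 0, 0, 0, 1],
    [0, 0, -12, 0, 0, 0, 1],
    [0, 0, 0, 0, 0, 0, 1],
    [0, 0, 0, 0, 0, 0, 1],
  ],
)

```text
clock: 16.65
tool_pos: [0.5729, -0.2115, 0.0875]
eef_rot: [0.037, 0.999, -0.0, 0.001]
contact_force: [-0.6, 0.1, -0.8]
opening: 0.224
finger_force: 60.0
```

Run:
```python
from h import *
go([.572,-.212,.063],RV)
im,d,p=cloud('scene')
cv2.imwrite('pics/e.png',cv2.resize(im[120:230,150:260],None,fx=5,fy=5,interpolation=cv2.INTER_CUBIC))
```

```text
shift [ -0.9  -0.5 -24.5] turn [ 0.     0.002 -0.002] t 16.65 F [-0.6  0.1 -0.8] op 0.224 ff 60.0
```

View pics/e.png

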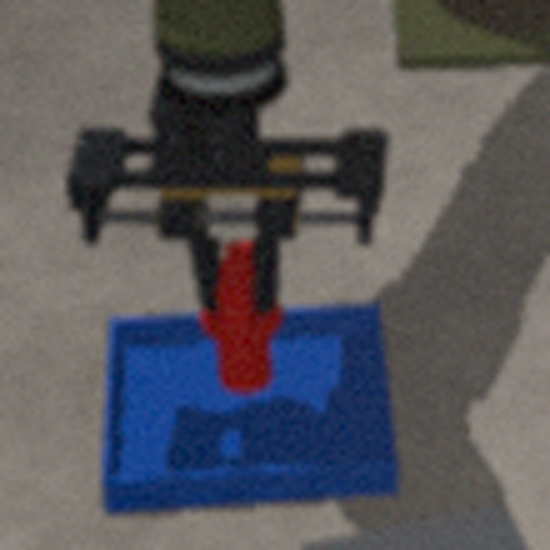

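The stem end, at (243,390), is above the tray floor and well inside the walls. Lowering on.

step_arm(
  series=[
    [0, 0, -6, 0, 0, 0, 1],
    [0, 0, -6, 0, 0, 0, 1],
    [0, 0, -6, 0, 0, 0, 1],
    [0, 0, -4, 0, 0, 0, 1],
    [0, 0, -2, 0, 0, 0, 1],
    [0, 0, -1, 0, 0, 0, 1],
    [0, 0, 0, 0, 0, 0, 1],
  ],
)

```text
clock: 17.4
tool_pos: [0.5729, -0.2116, 0.0625]
eef_rot: [0.037, 0.999, -0.0, 0.001]
contact_force: [-0.4, -0.0, -0.6]
opening: 0.221
finger_force: 60.0
```

step_arm(
  series=[
    [0, 0, -0.5, 0, 0, 0, 1],
    [0, 0, -0.5, 0, 0, 0, 1],
    [0, 0, 0, 0, 0, 0, 1],
  ],
)

```text
clock: 17.7
tool_pos: [0.5729, -0.2117, 0.0617]
eef_rot: [0.037, 0.999, -0.0, 0.001]
contact_force: [0.5, -0.7, -1.3]
opening: 0.223
finger_force: 60.0
```

step_arm(
  series=[
    [0, 0, -0.5, 0, 0, 0, 1],
    [0, 0, -0.5, 0, 0, 0, 1],
    [0, 0, 0, 0, 0, 0, 1],
  ],
)

```text
clock: 18.0
tool_pos: [0.573, -0.2117, 0.0607]
eef_rot: [0.037, 0.999, -0.0, 0.001]
contact_force: [0.6, -0.8, -0.3]
opening: 0.22
finger_force: 60.0
```

step_arm(
  series=[
    [0, 0, -0.5, 0, 0, 0, 1],
    [0, 0, -0.5, 0, 0, 0, 1],
    [0, 0, 0, 0, 0, 0, 1],
  ],
)

```text
clock: 18.3
tool_pos: [0.5731, -0.2116, 0.0606]
eef_rot: [0.037, 0.999, -0.0, 0.001]
contact_force: [-2.8, 0.3, 6.4]
opening: 0.223
finger_force: 60.0
```

Contact with the floor (6 N). Releasing gently.

step_arm(
  series=[
    [0, 0, 0.3, 0, 0, 0, 0.78],
    [0, 0, 0, 0, 0, 0, 0.74],
    [0, 0, 0, 0, 0, 0, 0.7],
    [0, 0, 0, 0, 0, 0, 0.65],
    [0, 0, 0, 0, 0, 0, 0.6],
    [0, 0, 0, 0, 0, 0, 0.5],
    [0, 0, 0, 0, 0, 0, 0.4],
    [0, 0, 0, 0, 0, 0, 0.3],
    [0, 0, 0, 0, 0, 0, 0.3],
  ],
  force=10,
)

```text
clock: 19.2
tool_pos: [0.5729, -0.2117, 0.0599]
eef_rot: [0.037, 0.999, -0.0, 0.001]
contact_force: [0.4, 0.3, -0.7]
opening: 0.699
finger_force: 0.0
```

step_arm(
  series=[
    [0, 0, 5, 0, 0, 0, 0.3],
    [0, 0, 10, 0, 0, 0, 0.3],
    [0, 0, 20, 0, 0, 0, 0.3],
    [0, 0, 25, 0, 0, 0, 0.3],
    [0, 0, 25, 0, 0, 0, 0.3],
    [0, 0, 25, 0, 0, 0, 0.3],
    [0, 0, 25, 0, 0, 0, 0.3],
    [0, 0, 0, 0, 0, 0, 0.3],
  ],
)

```text
clock: 20.0
tool_pos: [0.5753, -0.2116, 0.1993]
eef_rot: [0.037, 0.999, -0.001, 0.005]
contact_force: [0.1, 1.2, 0.4]
opening: 0.695
finger_force: 0.0
```

Run:
```python
from h import *
go(dk(0,.101,.1),RD); print(r.get_state()['q'])
im,d,p=cloud('scene')
cv2.imwrite('pics/f.png',cv2.resize(im[100:240,150:360],None,fx=3.6,fy=3.6,interpolation=cv2.INTER_CUBIC))
# rib position from scene/top camera
im,d,p=cloud('top');h=(p-O)@np.c_[X,Y,N]
m=(h[...,2]>.026)&(h[...,2]<.045)&(abs(h[...,0])<.03)&(h[...,1]>.03)&(h[...,1]<.16)
print('rib',m.sum(),np.nanmin(h[m],0),np.nanmax(h[m],0))
```

```text
shift [-100.3  390.1  -17.6] turn [-0.037 -0.513 -0.001] t 20.0 F [0.1 1.2 0.4] op 0.695 ff 0.0
[ 0.64110327  0.78640272 -0.66852375  1.63923909  0.58694905  0.91550681
  1.2487177 ]
rib 97 [-0.02368245  0.09405702  0.02603494] [0.0252874  0.10881922 0.0415732 ]
```

View pics/f.png

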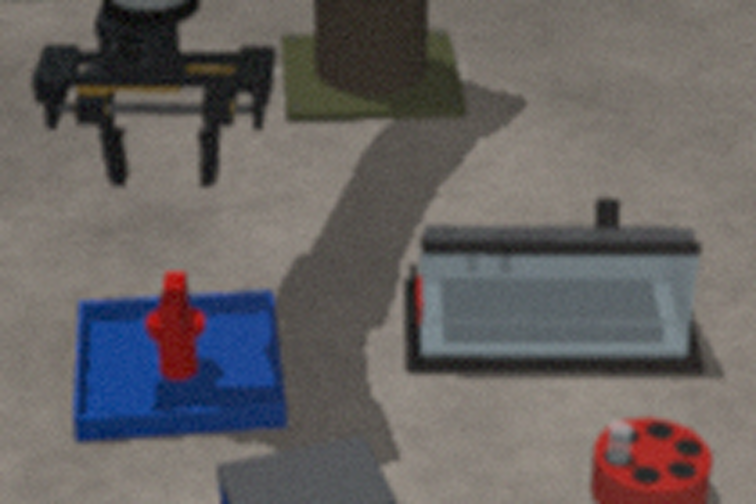

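The stopper stands upright in the tray at (177,330). Now to the shutter rib.

step_arm(
  series=[
    [-4, 15, 2, -0.001, -0.02, 0, 0.3],
    [-4, 15, 2, -0.001, -0.02, 0, 0.3],
    [-4, 15, 2, -0.002, -0.02, 0, 0.3],
    [-4, 15, 2, -0.001, -0.02, 0, 0.3],
    [-4, 15, 2, -0.002, -0.02, 0, 0.3],
    [-4, 15, 0, -0.001, -0.02, 0, 0.3],
    [-4, 15, 0, -0.002, -0.02, 0, 0.3],
    [-4, 15, 0, -0.001, -0.02, 0, 0.3],
    [-4, 15, 0, -0.002, -0.02, 0, 0.3],
    [-4, 15, 0, -0.001, -0.02, 0, 0.3],
    [-4, 15, 0, -0.002, -0.02, 0, 0.3],
    [-4, 15, 0, -0.001, -0.02, 0, 0.3],
    [-4, 15, 0, -0.002, -0.02, 0, 0.3],
    [-4, 15, 0, -0.001, -0.02, 0, 0.3],
    [-4, 15, 0, -0.002, -0.02, 0, 0.3],
    [-4, 15, 0, -0.001, -0.02, 0, 0.3],
    [-4, 15, 0, -0.002, -0.02, 0, 0.3],
    [-4, 15, 0, -0.001, -0.02, 0, 0.3],
    [-4, 15, 0, -0.002, -0.02, 0, 0.3],
    [-4, 15, 0, -0.001, -0.02, 0, 0.3],
  ],
)

```text
clock: 22.1
tool_pos: [0.4928, 0.0783, 0.203]
eef_rot: [0.036, 0.981, -0.01, 0.19]
contact_force: [0.1, 0.2, -0.9]
opening: 0.703
finger_force: 0.0
```

Run:
```python
from h import *
go(dk(0,.101,.1),RD); print(r.get_state()['q'])
```

```text
shift [-17.8 100.2 -21.2] turn [-0.005 -0.14  -0.001] t 22.1 F [ 0.1  0.2 -0.9] op 0.703 ff 0.0
[-0.25820029  0.52023553 -0.14594527  2.32615634  1.77269698  0.24432058
 -0.61054275]
```

step_arm(
  series=[
    [-2, 10, -2, -0.001, -0.014, 0, 0.3],
    [-2, 10, -2, 0, -0.014, 0, 0.3],
    [-2, 10, -2, -0.001, -0.014, 0, 0.3],
    [-2, 10, -2, 0, -0.014, 0, 0.3],
    [-2, 10, -2, -0.001, -0.014, 0, 0.3],
    [-2, 10, -2, 0, -0.014, 0, 0.3],
    [-2, 10, -2, -0.001, -0.014, 0, 0.3],
    [-2, 10, -2, 0, -0.014, 0, 0.3],
    [-2, 10, -2, -0.001, -0.014, 0, 0.3],
    [0, 10, -3, 0, -0.014, 0, 0.3],
    [0, 0, 0, 0, 0, 0, 0.3],
  ],
)

```text
clock: 23.2
tool_pos: [0.4745, 0.179, 0.1814]
eef_rot: [0.035, 0.966, -0.009, 0.257]
contact_force: [0.2, 0.5, -0.1]
opening: 0.7
finger_force: 0.0
```

Run:
```python
from h import *
go(dk(0,.101,.1),RD); go(dk(0,.101,.012),RD);print(r.get_state()['q'])
```

```text
shift [ 0.5 -0.5  0.3] turn [-0.001 -0.003 -0.003] t 23.2 F [ 0.2  0.5 -0.1] op 0.7 ff 0.0
shift [ 44.4  -3.8 -75.9] turn [-0.001 -0.003 -0.003] t 23.2 F [ 0.2  0.5 -0.1] op 0.7 ff 0.0
[-0.39994851  0.63294648 -0.4292197   2.40236484  1.9425583   0.65492454
 -1.10296637]
```

step_arm(
  series=[
    [6, -0.5, -10, 0, 0, 0, 0.3],
    [6, -0.5, -10, 0, -0.003, -0.003, 0.3],
    [6, -0.5, -10, 0, 0, 0, 0.3],
    [6, -0.5, -10, 0, 0, 0, 0.3],
    [6, -0.5, -10, 0, 0, 0, 0.3],
    [6, -0.5, -10, 0, 0, 0, 0.3],
    [4, -0.4, -8, 0, 0, 0, 0.3],
    [4, -0.4, -7, 0, 0, 0, 0.3],
    [0, 0, 0, 0, 0, 0, 0.3],
    [0, 0, 0, 0, 0, 0, 1],
    [0, 0, 0, 0, 0, 0, 1],
    [0, 0, 0, 0, 0, 0, 1],
    [0, 0, 0, 0, 0, 0, 1],
    [0, 0, 0, 0, 0, 0, 1],
    [0, 0, 0, 0, 0, 0, 1],
    [0, 0, 0, 0, 0, 0, 1],
    [0, 0, 0, 0, 0, 0, 1],
    [0, 0, 0, 0, 0, 0, 1],
  ],
  force=15,
)

```text
clock: 25.0
tool_pos: [0.5197, 0.1743, 0.1079]
eef_rot: [0.038, 0.965, -0.009, 0.26]
contact_force: [-1.3, 1.6, 3.6]
opening: 0.18
finger_force: 15.0
```

Run:
```python
from h import *
go(dk(0,0,.013),RD);s=r.get_state();print((s['tool_pos']-O)@np.c_[X,Y,N])
```

```text
shift [ -8.8 -99.8  -1.5] turn [-0.002  0.004  0.002] t 25.0 F [-1.3  1.6  3.6] op 0.18 ff 15.0
[0.00188538 0.10017463 0.01367182]
```

step_arm(
  series=[
    [-0.4, -5, 0, 0, 0, 0, 1],
    [-0.4, -5, 0, 0, 0, 0, 1],
    [-0.4, -5, 0, 0, 0, 0, 1],
    [-0.4, -5, 0, 0, 0, 0, 1],
    [-0.4, -5, 0, 0, 0, 0, 1],
    [-0.4, -5, 0, 0, 0, 0, 1],
    [-0.4, -5, 0, 0, 0, 0, 1],
    [-0.4, -5, 0, 0, 0, 0, 1],
    [-0.4, -5, 0, 0, 0, 0, 1],
    [-0.4, -5, 0, 0, 0, 0, 1],
    [-0.4, -5, 0, 0, 0, 0, 1],
    [-0.4, -5, 0, 0, 0, 0, 1],
    [-0.4, -5, 0, 0, 0, 0, 1],
    [-0.4, -5, 0, 0, 0, 0, 1],
    [-0.4, -5, 0, 0, 0, 0, 1],
    [-0.4, -5, 0, 0, 0, 0, 1],
    [-0.4, -5, 0, 0, 0, 0, 1],
    [-0.4, -5, 0, 0, 0, 0, 1],
    [-0.4, -4, 0, 0, 0, 0, 1],
    [-0.3, -2, 0, 0, 0, 0, 1],
  ],
)

```text
clock: 27.0
tool_pos: [0.5127, 0.0771, 0.1079]
eef_rot: [0.039, 0.964, -0.01, 0.261]
contact_force: [6.3, 1.4, 2.8]
opening: 0.182
finger_force: 15.0
```

Run:
```python
from h import *
go(dk(0,0,.013),RD);s=r.get_state();print((s['tool_pos']-O)@np.c_[X,Y,N],s['contact_force']@np.c_[X,Y,N])
```

```text
shift [-1.9 -2.6 -1.5] turn [-0.001  0.005  0.004] t 27.0 F [6.3 1.4 2.8] op 0.182 ff 15.0
[0.00220205 0.00276308 0.01345974] [ 6.78076573  1.82158971 -0.66231801]
```

Nudge on to the stop.

step_arm(
  series=[
    [-0.3, -1, 0, 0, 0, 0, 1],
    [-0.3, -1, 0, 0, 0, 0, 1],
    [-0.3, -1, 0, 0, 0, 0, 1],
    [0, -1, 0, 0, 0, 0, 1],
    [0, 0, 0, 0, 0, 0, 1],
  ],
)

```text
clock: 27.5
tool_pos: [0.5127, 0.0767, 0.1079]
eef_rot: [0.037, 0.964, -0.007, 0.261]
contact_force: [7.8, 6.8, 0.1]
opening: 0.182
finger_force: 15.0
```

Against the stop. Release and back off.

step_arm(
  series=[
    [0, 1, 0, 0, 0, 0, 0.7],
    [0, 0, 0, 0, 0, 0, 0.5],
    [0, 0, 0, 0, 0, 0, 0.4],
    [0, 0, 0, 0, 0, 0, 0.4],
    [0, 0, 0, 0, 0, 0, 0.4],
    [0, 0, 0, 0, 0, 0, 0.4],
    [-3, 0.2, 5, 0, 0, 0, 0.4],
    [-5, 0.4, 8.7, 0, 0, 0, 0.4],
    [-5, 0.4, 8.7, 0, 0, 0, 0.4],
    [-5, 0.4, 8.7, 0, 0, 0, 0.4],
    [-5, 0.4, 8.7, 0, 0, 0, 0.4],
    [-5, 0.4, 8.7, 0, 0, 0, 0.4],
    [0, 0, 15, 0, 0, 0, 0.4],
    [0, 0, 20, 0, 0, 0, 0.4],
    [0, 0, 20, 0, 0, 0, 0.4],
    [0, 0, 20, 0, 0, 0, 0.4],
    [0, 0, 0, 0, 0, 0, 0.4],
  ],
)

```text
clock: 29.2
tool_pos: [0.4835, 0.0774, 0.2341]
eef_rot: [0.038, 0.964, -0.009, 0.263]
contact_force: [-0.8, -1.1, 0.1]
opening: 0.602
finger_force: 0.0
```

Run:
```python
from h import *
go(dk(0,0,.2),RD)
im,d,p=cloud('scene');a=cv2.resize(im[120:240,150:360],None,fx=3.6,fy=3.6)
im2,d,p=cloud('top');h=(p-O)@np.c_[X,Y,N]
b=np.zeros_like(a[:168]);cv2.imwrite('pics/g.png',a)
hsv=cv2.cvtColor(im2,cv2.COLOR_BGR2HSV).astype(int)
m=(hsv[...,0]>6)&(hsv[...,0]<20)&(hsv[...,1]>150)&(abs(h[...,2])<.02)&(abs(h[...,0])<.05)&(h[...,1]>-.07)&(h[...,1]<.17)
print('orange y',m.sum(),np.nanpercentile(h[m],[1,99],axis=0) if m.any() else '')
```

```text
shift [-65.9   4.1  34.2] turn [-0.002  0.009  0.003] t 29.2 F [-0.8 -1.1  0.1] op 0.602 ff 0.0
orange y 427 [[-0.03386989 -0.03607957 -0.0018342 ]
 [ 0.03109551  0.03949004  0.01175964]]
```

View pics/g.png

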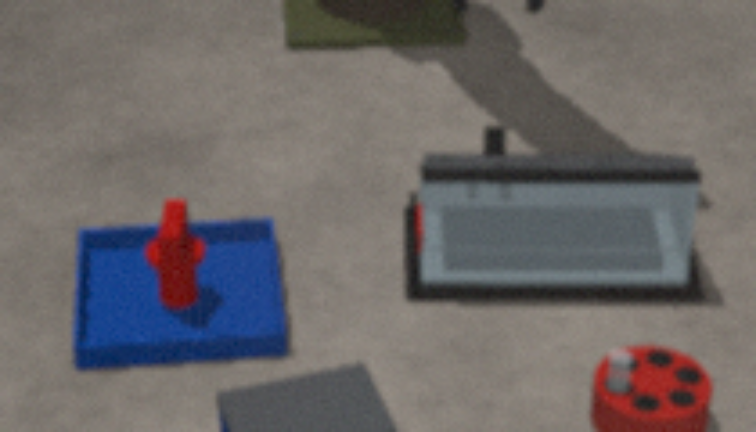

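The stopper stands in the tray at (177,255), and the shutter rib at (493,142) is over the port (shutter centre within 2 mm). The tank is seated, so I'm handing in.

```bash
python3 -c "
from plant import r
print(r.finish_job())"
```

```text
the job is handed in; nothing more can be done
None
```

I twisted the stopper out and stood it upright in the tray, slid the shutter over the port to its stop (centred within about 2 mm), and left the tank seated; the job was handed in at about 29 s, and no verdict was returned.

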